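# Tuck the tea box flap beneath its lip

### The arm

A 6-joint arm with a two-finger parallel gripper is mounted at the origin on the work surface. World frame = base frame: x ahead of the robot, y to its left, z up, the work surface at z = 0. Lengths are in m, angles in rad, forces in N, time in s.
With the tool pointing down it reaches from about 0.425 to 0.925 m from the base axis. Payload 12.5 kg.
Tool frame: the origin (TCP) lies midway between the tips of the shut fingers; the grasp point (between the pads) lies 19 mm behind it; z points along the fingers, y is the line along which they close (so a half turn about z gives the same grasp; the last joint's range is limited). The gripper opens to 85 mm and grips with 20 to 120 N. Pads are 22 mm wide; open, the fingers measure 114 mm over their backs; the gripper's body (76 mm by 85 mm) begins 54 mm behind the grasp point. The pads swing forward as they close: fully open they stand 13 mm farther back than shut.
Start: joints at [1.071, 0.491, 1.559, -0, 1.092, -0.106], TCP at [0.24, 0.577, 0.231] pointing down, gripper open.
Joint ranges: [-3.1, 3.1], [-0.84, 2.19], [0.05, 2.79], [-1.13, 4.28], [0.06, 2.93], [-2.69, 2.69]. Speed limits (rad/s): [2.22, 2.22, 2.79, 3.14, 3.14, 3.14].

### API

Orientations are given as a 3x3 rotation matrix whose columns are the frame's x, y, z axes.
In Python, from rig import state, viewer, ctrl gives the robot as it stands. The module is installed in compiled form; this text tells all that it offers.
- The arm moves only by the tool carry_out, never from a script. Its argument "series" is one flat list of numbers, 6 for each row, row after row: the shift along the tool's x, y, z in m, then the turn, a rotation vector about the tool's x, y, z in rad. A call has 1 to 20 rows; each row shifts and turns the commanded pose from where the row before left it, along the tool's axes as they then stand; what a row does not reach is not made up. A row lasts 1/8 s, in which the tool goes at most 62.5 mm and 10.7 degrees, less where a joint would pass 70% of its speed; a pose out of reach is approached as far as the arm can. A call with a gripper value outside its range is refused whole. "grip" is the opening, from 0 (shut) to 1 (fully open), set as the call begins (left out, the last holds). The fingers move at their own pace and stop on an object; "newtons" is the grip in N (left out, the last holds). Time passes only in rows, so rows that do not move let the fingers close. It gives the time, the measured TCP pose, the force, the opening and the grip force at its end, in the units of the state.
- state(): the state, without advancing time (a new reading comes with each control period).
- viewer.read_camera(name): name is "scene" or "top" or "wrist"; returns the picture (400x640x3 uint8, red, green, blue); there is no depth.
- viewer.calibration(name): a dict with "intrinsics" (3x3 intrinsics, pixels), "distortion" ([k1, k2, p1, p2, k3] as OpenCV has them; the pictures are not rectified), "rvec" (rotation vector, rad) and "tvec" (3), from world to camera coordinates, as OpenCV has them. Camera axes: x right, y down, z forward; pixel columns grow to the right and rows downward; lengths in m; the calibration is good to about 2 mm. A picture is of the moment at which its call begins: read the wrist's pose just before it. calibration takes no time and is no camera call; for the wrist camera it gives the pose at the moment of the call.
- ctrl.job_done(): hands the job in; it is judged then, once.
The state is a dict: "clock": time; "joint_positions": joint angles; "joint_vel": joint speeds; "joint_efforts": joint torques, N m; "position": TCP position; "eef_rot": TCP orientation; "contact_force": force on the tool from outside, world axes, zero at the start; "ft_torque": the same for the moment, N m; "finger_gap": opening from 0.0 (shut) to 1.0 (fully open); "finger_force": force on a finger pad.
Only numpy, scipy, OpenCV 4.12 (cv2) and the standard library are available. Lean on these libraries where they do the work, as an engineer would, in place of code of your own. Each camera call takes 0.05 s, during which the arm holds its last target. There are 200 camera calls.

### The job

Close the bamboo tea box: with your fingertips fold its hinged flap over until it lies flat, then keep it pressed down and push it forward by its finger rib until it is fully home, with its free edge beneath the retaining lip so that it stays shut by itself. Do it gently, do not lift, tip or shove the box, leave the cups and everything else where they stand, and finish with the hand clear.

Things in the scene. Friction and masses are not known exactly. Their poses are not given: they have to be found in the camera images.
- tea_box: Loose, heavy (1.6 kg) open-topped bamboo box of tea sachets on a marble foot 168 x 122 x 16 mm; rim 70 mm high. Origin: centre of its underside; z up, +x from the flap's hinge to the lip, y along the hinge. Hinge axis at x = -68 mm (plus tuck), z = 76 mm, between cheeks 84 mm high at y = +-52 mm.
- flap (a joint): Flap's hinge angle, rad: 0 = folded over, level; 1.57 = upright; up to 2.1 = leaning back from the lip. Starts about 1.5 to 1.95. Bamboo board 120 mm from hinge axis to free edge, 92 wide, 5 thick, centred on the axis: flat, its upper face is at box z = 78.5 mm. A light spring (0.06 N m/rad, rest near 1.75) lifts it whenever let go untucked; 1 N near its free end folds it.
- tuck (a joint): How far the hinge pin and flap are slid in their slots towards the lip, m: 0 = back, 0.014 = stop, free edge 9 mm beneath the lip. Starts at 0 to 0.002, where the flap folds down 3 to 5 mm clear of the lip. About 2.2 N moves it; it stays where left. Flat, the flap passes 2.5 mm below the lip; slid forward before it is flat, it lands on top of the lip.
- rib_back (a point): Foot of the finger rib, mid-width, on its hinge side, 98 mm from the hinge axis. The rib (6 mm thick, 70 wide, 8 high) stands on the flap's upper face, which is turned away from the lip while upright. Press down just on the hinge side of it and push it towards the lip. x runs along the flap to its free edge, z is the upper face's normal.
- flap_edge (a point): Middle of the flap's free edge, 120 mm from the hinge axis, at mid thickness.
- lip_edge (a point): Middle of the lower front edge of the fixed bamboo lip, facing the hinge. The lip, 100 mm wide, overhangs the opening from box x = 57 to 76 mm, underside at z = 81 mm, top at 87 mm, closed behind by an upstand at x = 70 mm. Axes as the box's.
- cup_a: glass tea cup, 60 mm across, 65 mm high, 90 g; origin at the centre of its underside; a bystander, beside the box (about 140 mm from its centre, off one end of the hinge line or the other).
- cup_b: glass tea cup, 60 mm across, 65 mm high, 90 g; origin at the centre of its underside; a bystander, on the glass shelf.
- cup_c: glass tea cup, 60 mm across, 65 mm high, 90 g; origin at the centre of its underside; a bystander, on the glass shelf.
- sugar_bowl: white porcelain sugar bowl with knobbed lid, 84 mm across, 87 mm high; origin at the centre of its underside; a bystander on the opposite side of the box from cup_a.
- coasters: bamboo coaster holder, 104 mm square, 53 mm high, with cork coasters; origin at the centre of its underside; a bystander on the low glass shelf (60 mm high) at the left.
- kettle: chrome kettle, 164 mm across, 200 mm high; origin at the centre of its underside; a bystander on the burner (30 mm high), at the right.
- flask: red plastic press-button flask, 128 mm across, 270 mm high; origin at the centre of its underside; a bystander at the right, beyond the burner.
Things that resemble listed ones, but are neither listed nor needed, are in the scene too. What is shaped like the tea_box but blue or orange is not meant.

How it is judged:
By the outcome, as a careful person would: the job done as asked, in the order asked, and still so for the second after the job is handed in, with the robot touching nothing.
It also fails if it takes over 38 s, if anything falls off the work surface, if the arm or the gripper's body presses on something with over 40 N, if the wrist force passes 120 N, or if a joint passes its speed limit or range.

## Working session

There is one attempt and no reset: what is moved stays moved. The work goes in short steps, Python scripts to look and compute and a tool call to move; the robot and the scene stay as the last step left them, time stands still between calls to the robot, and variables do not carry over. Pictures are saved under pics/ and viewed, at most 10 in all, crops included, and the job is handed in when it is done.

Besides the shell and the picture viewer there is one more tool, called after ">>>" as name(argument=value, ...) on one line, values as JSON. carry_out: Moves the arm, as the interface text tells. Its arguments: {"type":"object","properties":{"series":{"type":"array"},"grip":{"type":"number"},"newtons":{"type":"number"}},"required":["series"]}

```bash
mkdir -p pics; python3 - <<'E'
from rig import state, viewer
import cv2
for n in("scene","top"):
    cv2.imwrite(f"pics/{n}0.png",viewer.read_camera(n)[:,:,::-1])
    c=viewer.calibration(n);print(n,c)
print(state())
E
```

```text
scene {'intrinsics': array([[377.60459614,   0.        , 320.93719989],
       [  0.        , 377.60459614, 198.69229353],
       [  0.        ,   0.        ,   1.        ]]), 'distortion': array([0.01514735, 0.        , 0.        , 0.        , 0.        ]), 'rvec': array([ 1.68161043,  1.48688247, -0.85116961]), 'tvec': array([ 0.00910374, -0.16765105,  1.54130797])}
top {'intrinsics': array([[499.16863138,   0.        , 317.29931312],
       [  0.        , 499.16863138, 197.09007029],
       [  0.        ,   0.        ,   1.        ]]), 'distortion': array([-0.07455673,  0.        ,  0.        ,  0.        ,  0.        ]), 'rvec': array([ 2.14025642, -2.08213204,  0.22323069]), 'tvec': array([-0.04961039,  0.48433238,  1.52125122])}
{'clock': 0.1, 'joint_positions': array([ 1.07142570e+00,  4.91506113e-01,  1.55938018e+00,  1.79838887e-05,
        1.09169710e+00, -1.05579365e-01]), 'joint_vel': array([-0.00042698, -0.00139452, -0.0018215 ,  0.00066798,  0.00130496,
       -0.0013531 ]), 'joint_efforts': array([ 3.06482500e-03, -6.19454312e+01, -2.62028611e+01, -6.46809735e-05,
        2.91770033e-03, -2.03691127e-05]), 'position': array([0.23967809, 0.57700809, 0.2307848 ]), 'eef_rot': array([[-9.23457810e-01,  3.83699666e-01, -4.88447366e-04],
       [ 3.83699958e-01,  9.23457416e-01, -8.62109578e-04],
       [ 1.20269185e-04, -9.83539057e-04, -9.99999509e-01]]), 'contact_force': array([-0.57828694,  1.04739079,  0.15188304]), 'ft_torque': array([-0.02347093,  0.04018136,  0.01951569]), 'finger_force': 0.0, 'finger_gap': 0.999373201738934}
```

View pics/scene0.png

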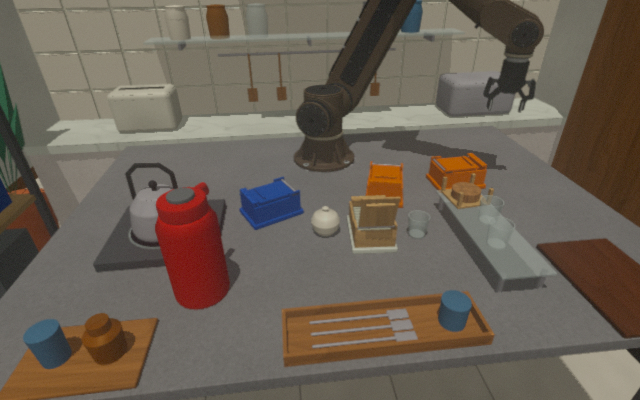

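View pics/top0.png

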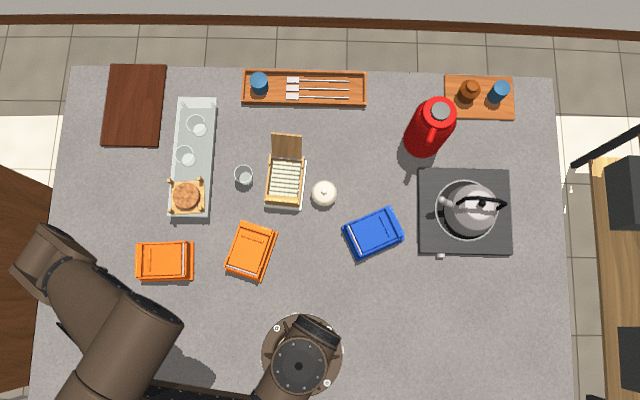

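The green-less (natural) bamboo box is at about (285,183) in top and (373,225) in scene. I'll zoom in on both.

```bash
python3 - <<'E'
import cv2,numpy as np
from rig import viewer
a=cv2.imread("pics/top0.png")[120:220,225:345]; b=cv2.imread("pics/scene0.png")[180:260,300:440]
cv2.imwrite("pics/ta.png",cv2.resize(a,None,fx=6,fy=6,interpolation=2)[:600]);cv2.imwrite("pics/sb.png",cv2.resize(b,(770,440),interpolation=2))
for n in("scene","top"):
    c=viewer.calibration(n);R=cv2.Rodrigues(c["rvec"])[0];print(n,-R.T@c["tvec"],R[2])
E
```

```text
scene [ 1.39484173 -0.16151584  0.65738056] [-0.84967223  0.09118278 -0.51936769]
top [ 0.15839289 -0.03906497  1.58890841] [ 0.20805498  0.0017842  -0.9781155 ]
```

View pics/ta.png

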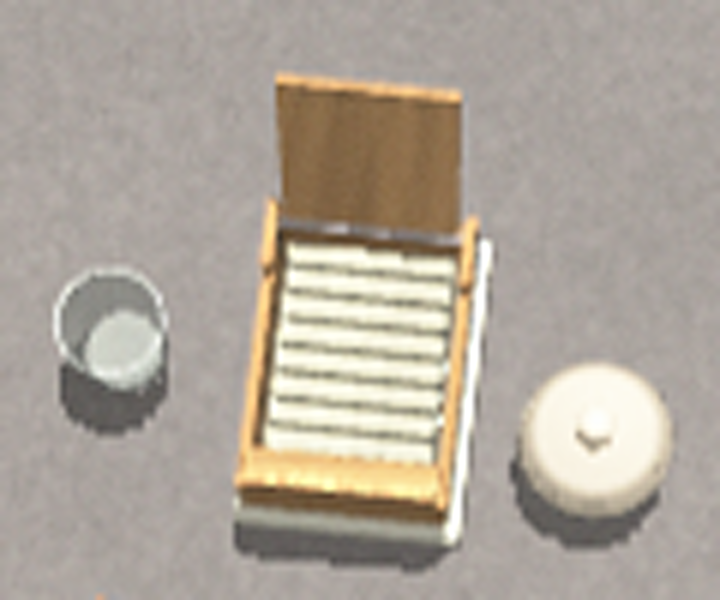

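View pics/sb.png

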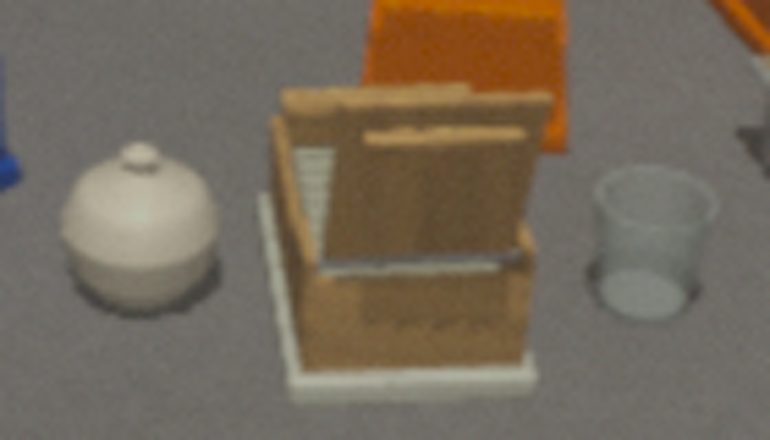

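The top crop shows the hinge at the far side, with the flap up and leaning back: free edge at crop (278,79)–(460,97), lip at rows 450–508. The scene crop shows the rib at (363–525,135) on the outer face and the foot corners at (288,375) and (535,375). So box +x points roughly toward the robot. I'll fit the pose from these points.

```bash
cat >fit.py <<'E'
import cv2,numpy as np
from rig import viewer,state
from scipy.optimize import least_squares
C={n:viewer.calibration(n) for n in("scene","top")}
def proj(n,P):
    c=C[n];return cv2.projectPoints(np.array([P],float),c["rvec"],c["tvec"],c["intrinsics"],c["distortion"])[0][0,0]
F=lambda r,y,h=0:("f",r,y,h)
top=[((-.084,.061,.016),490,240),((.076,-.05,.087),241,487),((.076,.05,.087),443,508),((.057,-.05,.087),248,452),((.057,.05,.087),438,466),
 (F(.12,-.046),278,79),(F(.12,.046),460,97),((.084,.061,0),458,545),((.084,-.061,0),237,533)]
sc=[((-.084,.061,.016),288,375),((-.084,-.061,.016),535,375),((-.084,.061,0),293,400),((-.084,-.061,0),533,390),((.084,.061,.016),262,195),
 (F(.12,-.046,.0025),550,97),(F(.101,.035,.0105),363,135),(F(.101,-.035,.0105),525,133)]
O=[("top",P,(u+.5)/6-.5+225,(v+.5)/6-.5+120) for P,u,v in top]+[("scene",P,(u+.5)/5.5-.5+300,(v+.5)/5.5-.5+180) for P,u,v in sc]
def pt(p,P):
    x,y,w,t=p
    if P[0]=="f":
        _,r,Y,h=P; c,s=np.cos(t),np.sin(t); P=(-.067+r*c-h*s,Y,.076+r*s+h*c)
    c,s=np.cos(w),np.sin(w);return (x+c*P[0]-s*P[1],y+s*P[0]+c*P[1],P[2])
res=lambda p:np.concatenate([proj(n,pt(p,P))-(u,v) for n,P,u,v in O])
if __name__=="__main__":
    s=least_squares(res,[.55,.05,3.14,1.7],loss="soft_l1")
    print(s.x.round(4));print(res(s.x).reshape(-1,2).round(1).tolist())
    print(np.sqrt(np.diag(np.linalg.inv(s.jac.T@s.jac))).round(4))
    for n,r in(("rib",.098),("edge",.12),("axis",0)): print(n,np.round(pt(s.x,F(r,0)),4))
    print("flat rib",np.round(pt((*s.x[:3],0),F(.098,0,.0025)),4))
E
python3 fit.py
```

```text
[0.5348 0.0697 3.0767 1.9015]
[[-0.0, 0.8], [0.1, -0.1], [-1.2, -0.7], [-0.4, -0.3], [0.2, 0.3], [-1.1, 0.9], [-0.4, 0.6], [0.4, 1.2], [-0.2, -0.3], [-0.1, 1.3], [0.3, -0.6], [-1.1, 1.4], [0.1, 1.3], [-1.9, -0.7], [0.1, -0.3], [0.1, 1.7], [-0.5, 0.9]]
[0.0013 0.0009 0.0093 0.0199]
rib [0.6334 0.0633 0.1687]
edge [0.6406 0.0628 0.1895]
axis [0.6017 0.0654 0.076 ]
flat rib [0.5039 0.0717 0.0785]
```

>>> carry_out(series=[0,0,-0.02,0,0,-0.11,0,0,-0.025,0,0,-0.11,0,0,-0.025,0,0,-0.11,-0.02,-0.02,0,0,0,0,-0.035,-0.035,0,0,0,0,-0.036,-0.036,0,0,0,0,-0.036,-0.036,0,0,0,0,-0.036,-0.036,0,0,0,0,-0.036,-0.036,0,0,0,0,-0.036,-0.036,0,0,0,0,-0.036,-0.036,0,0,0,0,-0.036,-0.036,0,0,0,0,-0.036,-0.036,0,0,0,0,-0.036,-0.036,0,0,0,0,-0.036,-0.036,0,0,0,0,-0.036,-0.036,0,0,0,0,-0.035,-0.037,0,0,0,0,-0.02,-0.025,0,0,0,0,-0.012,-0.012,0,0,0,0,0,0,0,0,0,0], grip=0, newtons=20)

```text
clock: 2.6
position: [0.7234, 0.02, 0.3006]
eef_rot: [[-0.998, 0.064, -0.001], [0.064, 0.998, 0.0], [0.001, 0.0, -1.0]]
contact_force: [0.4, -0.1, 0.3]
finger_gap: -0.0
finger_force: 0.0
```

```bash
python3 - <<'E'
import cv2,numpy as np
from rig import viewer,state
s=state();c=viewer.calibration("wrist")
im=viewer.read_camera("wrist")[:,:,::-1].copy()
p=np.array([.5348,.0697]);w=3.0767;e=np.array([np.cos(w),np.sin(w)]);f=np.array([-e[1],e[0]])
d=s["position"][:2]-p;print("box XY",d@e,d@f)
th=1.9
def P(x,y,z): return [*(p+x*e+y*f),z]
fl=lambda r,y,h:P(-.067+r*np.cos(th)-h*np.sin(th),y,.076+r*np.sin(th)+h*np.cos(th))
pts=[P(-.084,.061,.016),P(-.084,-.061,.016),P(.057,.05,.087),P(.057,-.05,.087),fl(.12,.046,.0025),fl(.12,-.046,.0025),fl(.098,.035,.0025),fl(.098,-.035,.0025)]
q=cv2.projectPoints(np.array(pts),c["rvec"],c["tvec"],c["intrinsics"],c["distortion"])[0][:,0]
print(q.round())
for u,v in q: 
    if abs(u)<2000 and abs(v)<2000: cv2.drawMarker(im,(int(u),int(v)),(0,0,255),0,8)
cv2.imwrite("pics/w1.png",im)
def tcp(t,r0):
    g=lambda r,h:np.array([-.067+r*np.cos(t)-h*np.sin(t),.076+r*np.sin(t)+h*np.cos(t)])
    a=g(r0,.0025); xs=[a[0]]
    for r,h in((.098,.0105),(.104,.0105),(.12,.0025)):
        b=g(r,h)
        if b[1]>a[1]: xs.append(b[0])
    return min(xs)-.011,a[1]
for t in np.arange(1.9,-.01,-.1): print(round(t,1),np.round(tcp(t,.086),4))
E
```

```text
box XY -0.19139450297264052 0.03739183172763715
[[ 292.   70.]
 [ 397.   70.]
 [ 298. -110.]
 [ 414. -109.]
 [ 301.   83.]
 [ 432.   83.]
 [ 316.   75.]
 [ 409.   75.]]
1.9 [-0.1216  0.1566]
1.8 [-0.1119  0.1592]
1.7 [-0.1018  0.161 ]
1.6 [-0.0915  0.1619]
1.5 [-0.0815  0.162 ]
1.4 [-0.0717  0.1612]
1.3 [-0.0619  0.1595]
1.2 [-0.0523  0.1571]
1.1 [-0.0429  0.1538]
1.0 [-0.0339  0.1497]
0.9 [-0.0265  0.1449]
0.8 [-0.0199  0.1394]
0.7 [-0.0138  0.1333]
0.6 [-0.0084  0.1266]
0.5 [-0.0037  0.1194]
0.4 [0.0002 0.1118]
0.3 [0.0034 0.1038]
0.2 [0.0058 0.0955]
0.1 [0.0073 0.0871]
-0.0 [0.008  0.0785]
```

View pics/w1.png

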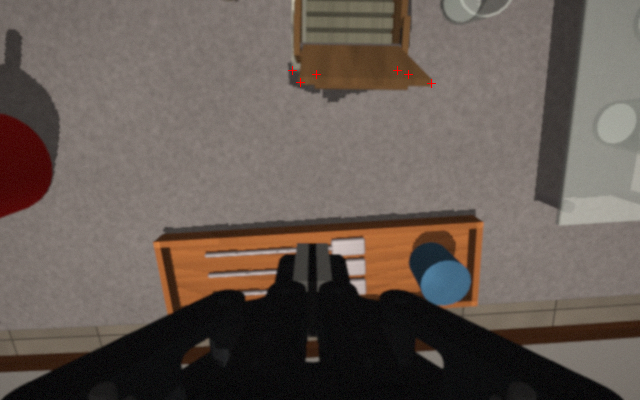

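The projected fit lands on the flap corners in the wrist view (edge near (301,84) and (430,83)), so the pose holds. Next I descend behind the flap.

>>> carry_out(series=[0.013,0.0094,0,0,0,0,0.013,0.0094,0,0,0,0,0.013,0.0094,0,0,0,0,0.0124,0.0092,0,0,0,0,0,0,0.03,0,0,0,0,0,0.03,0,0,0,0,0,0.03,0,0,0,0,0,0.03,0,0,0,0,0,0.0236,0,0,0,0,0,0,0,0,0])

```text
clock: 3.9
position: [0.6733, 0.0613, 0.1563]
eef_rot: [[-0.998, 0.063, -0.003], [0.063, 0.998, 0.0], [0.003, -0.0, -1.0]]
contact_force: [-0.5, -0.9, -0.1]
finger_gap: 0.002
finger_force: 0.0
```

>>> carry_out(series=[0.0086,0,0,0,0,0,0.0086,0,0,0,0,0,0.0097,0,-0.0026,0,0,0,0.0101,0,-0.0018,0,0,0,0.0103,0,-0.0009,0,0,0,0.01,0,0,0,0,0,0.0098,0,0.0008,0,0,0,0.0098,0,0.0017,0,0,0,0.0096,0,0.0024,0,0,0,0.0094,0,0.0033,0,0,0,0.009,0,0.0041,0,0,0,0.0074,0,0.0048,0,0,0,0.0066,0,0.0055,0,0,0,0.0061,0,0.0061,0,0,0,0.0054,0,0.0067,0,0,0,0.0047,0,0.0072,0,0,0,0,0,0,0,0,0])

```text
clock: 6.02
position: [0.5391, 0.0695, 0.1198]
eef_rot: [[-0.998, 0.064, -0.001], [0.064, 0.998, 0.0], [0.001, 0.0, -1.0]]
contact_force: [-0.5, -0.7, 0.1]
finger_gap: 0.002
finger_force: 0.2
```

```bash
python3 - <<'E'
import cv2
from rig import viewer,state
a=viewer.read_camera("top")[120:220,225:345,::-1];b=viewer.read_camera("scene")[150:260,300:440,::-1]
a=cv2.resize(a,(480,400),interpolation=2);b=cv2.resize(b,(509,400),interpolation=2)
cv2.imwrite("pics/c1.png",cv2.resize(cv2.hconcat([a,b[:,100:420]]),None,fx=1,fy=1))
s=state();print(s["position"],s["contact_force"])
E
```

```text
[0.53968958 0.06942534 0.12038482] [-0.39129936  0.16707998  0.78038681]
```

View pics/c1.png

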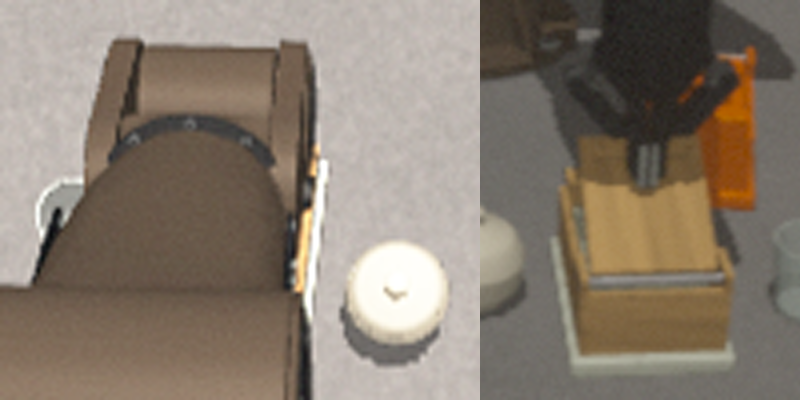

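The flap is folding under the fingertip on the hinge side of the rib; in the right half it shows tip at (648,185), and the box hasn't moved. I continue down.

>>> carry_out(series=[0.0039,0,0.0076,0,0,0,0.0032,0,0.008,0,0,0,0.0026,0,0.0083,0,0,0,0.0015,0,0.0084,0,0,0,0.0007,0,0.004,0,0,0,0,0,0.0015,0,0,0,0,0,0.0015,0,0,0,0,0,0,0,0,0,0,0,0,0,0,0])

```text
clock: 7.25
position: [0.5277, 0.0702, 0.0812]
eef_rot: [[-0.998, 0.064, 0.0], [0.064, 0.998, 0.0], [-0.0, 0.0, -1.0]]
contact_force: [-0.9, 0.0, 1.0]
finger_gap: 0.001
finger_force: 0.3
```

>>> carry_out(series=[0,0,0.001,0,0,0,0,0,0.001,0,0,0,0,0,0.0005,0,0,0,0,0,0,0,0,0,0,0,0,0,0,0])

```text
clock: 7.88
position: [0.5277, 0.0702, 0.0786]
eef_rot: [[-0.998, 0.064, 0.0], [0.064, 0.998, 0.0], [-0.0, 0.0, -1.0]]
contact_force: [0.4, 0.3, 1.0]
finger_gap: -0.003
finger_force: 0.4
```

>>> carry_out(series=[0,0,0.0005,0,0,0,0,0,0,0,0,0,0,0,0,0,0,0])

```text
clock: 8.25
position: [0.5277, 0.0702, 0.0782]
eef_rot: [[-0.998, 0.064, 0.0], [0.064, 0.998, 0.0], [-0.0, 0.0, -1.0]]
contact_force: [-1.0, -0.3, 2.2]
finger_gap: -0.001
finger_force: 1.1
```

>>> carry_out(series=[0,0,0.0005,0,0,0,0,0,0,0,0,0,0,0,0,0,0,0])

```text
clock: 8.62
position: [0.5277, 0.0702, 0.0777]
eef_rot: [[-0.998, 0.064, 0.0], [0.064, 0.998, 0.0], [-0.0, 0.0, -1.0]]
contact_force: [-1.0, 0.3, 4.2]
finger_gap: 0.002
finger_force: 2.2
```

>>> carry_out(series=[0.001,0,0,0,0,0,0.0015,0,0,0,0,0,0.0015,0,0,0,0,0,0.0015,0,0,0,0,0,0.0015,0,0,0,0,0,0.001,0,0,0,0,0,0,0,0,0,0,0])

```text
clock: 9.5
position: [0.5195, 0.0707, 0.0776]
eef_rot: [[-0.998, 0.064, -0.0], [0.064, 0.998, 0.0], [0.0, 0.0, -1.0]]
contact_force: [1.4, -0.7, 4.6]
finger_gap: -0.001
finger_force: 2.4
```

>>> carry_out(series=[0.001,0,0,0,0,0,0.001,0,0,0,0,0,0.001,0,0,0,0,0,0.001,0,0,0,0,0,0,0,0,0,0,0])

```text
clock: 10.12
position: [0.5155, 0.071, 0.0776]
eef_rot: [[-0.998, 0.064, -0.0], [0.064, 0.998, 0.0], [0.0, 0.0, -1.0]]
contact_force: [1.7, 0.4, 4.7]
finger_gap: 0.002
finger_force: 2.5
```

>>> carry_out(series=[0.001,0,0,0,0,0,0.001,0,0,0,0,0,0.001,0,0,0,0,0,0,0,0,0,0,0])

```text
clock: 10.62
position: [0.5126, 0.0712, 0.0776]
eef_rot: [[-0.998, 0.064, -0.0], [0.064, 0.998, 0.0], [0.0, 0.0, -1.0]]
contact_force: [3.3, -0.1, 4.0]
finger_gap: -0.0
finger_force: 2.2
```

>>> carry_out(series=[0.001,0,0,0,0,0,0.001,0,0,0,0,0,0.001,0,0,0,0,0,0,0,0,0,0,0])

```text
clock: 11.12
position: [0.5095, 0.0714, 0.0775]
eef_rot: [[-0.998, 0.064, -0.0], [0.064, 0.998, 0.0], [0.0, 0.0, -1.0]]
contact_force: [2.1, 0.8, 3.9]
finger_gap: 0.001
finger_force: 2.1
```

>>> carry_out(series=[0.001,0,0,0,0,0,0.001,0,0,0,0,0,0.001,0,0,0,0,0,0,0,0,0,0,0])

```text
clock: 11.62
position: [0.5065, 0.0716, 0.0776]
eef_rot: [[-0.998, 0.064, -0.0], [0.064, 0.998, 0.0], [0.0, 0.0, -1.0]]
contact_force: [2.7, 0.5, 4.6]
finger_gap: 0.001
finger_force: 2.0
```

Force is steady near 2.5 N, so the flap is sliding. I take smaller steps to the stop.

>>> carry_out(series=[0.001,0,0,0,0,0,0.001,0,0,0,0,0,0,0,0,0,0,0])

```text
clock: 12.0
position: [0.5045, 0.0717, 0.0776]
eef_rot: [[-0.998, 0.064, -0.0], [0.064, 0.998, 0.0], [0.0, 0.0, -1.0]]
contact_force: [2.2, 0.2, 3.2]
finger_gap: -0.001
finger_force: 1.9
```

>>> carry_out(series=[0.001,0,0,0,0,0,0,0,0,0,0,0])

```text
clock: 12.25
position: [0.5036, 0.0717, 0.0776]
eef_rot: [[-0.998, 0.064, -0.0], [0.064, 0.998, 0.0], [0.0, 0.0, -1.0]]
contact_force: [2.0, 0.3, 2.7]
finger_gap: -0.002
finger_force: 1.8
```

>>> carry_out(series=[0.001,0,0,0,0,0,0,0,0,0,0,0])

```text
clock: 12.5
position: [0.503, 0.0718, 0.0777]
eef_rot: [[-0.998, 0.064, 0.001], [0.064, 0.998, 0.0], [-0.001, 0.0, -1.0]]
contact_force: [3.8, -0.3, 3.8]
finger_gap: 0.001
finger_force: 3.0
```

>>> carry_out(series=[0.0004,0,0,0,0,0,0,0,0,0,0,0])

```text
clock: 12.75
position: [0.5029, 0.0718, 0.0777]
eef_rot: [[-0.998, 0.064, 0.001], [0.064, 0.998, 0.0], [-0.001, 0.0, -1.0]]
contact_force: [6.2, -0.2, 2.2]
finger_gap: -0.001
finger_force: 3.3
```

>>> carry_out(series=[0.0004,0,0,0,0,0,0,0,0,0,0,0])

```text
clock: 13.0
position: [0.5029, 0.0718, 0.0778]
eef_rot: [[-0.998, 0.064, 0.002], [0.064, 0.998, 0.0], [-0.002, 0.0, -1.0]]
contact_force: [7.3, -0.1, 3.1]
finger_gap: 0.004
finger_force: 3.8
```

The force climbs with no further advance at x=0.503, so it's at the stop. I release and lift clear.

>>> carry_out(series=[-0.001,0,-0.001,0,0,0,-0.001,0,-0.002,0,0,0,-0.001,0,-0.006,0,0,0,0,0,-0.012,0,0,0,0,0,-0.03,0,0,0,0,0,-0.04,0,0,0,0,0,-0.04,0,0,0,-0.04,0,-0.02,0,0,0,-0.05,0,0,0,0,0,-0.05,0,0,0,0,0,-0.04,0,0,0,0,0,0,0,0,0,0,0,0,0,0,0,0,0])

```text
clock: 14.62
position: [0.6837, 0.0603, 0.2287]
eef_rot: [[-0.998, 0.064, -0.001], [0.064, 0.998, 0.0], [0.001, 0.0, -1.0]]
contact_force: [0.1, -0.6, -0.2]
finger_gap: -0.003
finger_force: 0.0
```

```bash
python3 - <<'E'
import cv2
from rig import viewer,state
a=viewer.read_camera("wrist")[:,:,::-1];b=viewer.read_camera("scene")[150:260,290:450,::-1]
cv2.imwrite("pics/d1.png",cv2.vconcat([cv2.resize(a[:250],(640,250)),cv2.resize(b,(640,340),interpolation=2)]))
s=state();print(s["position"],s["contact_force"])
E
```

```text
[0.68364272 0.0603464  0.22918271] [ 0.39342754 -0.23452966 -0.66907685]
```

View pics/d1.png

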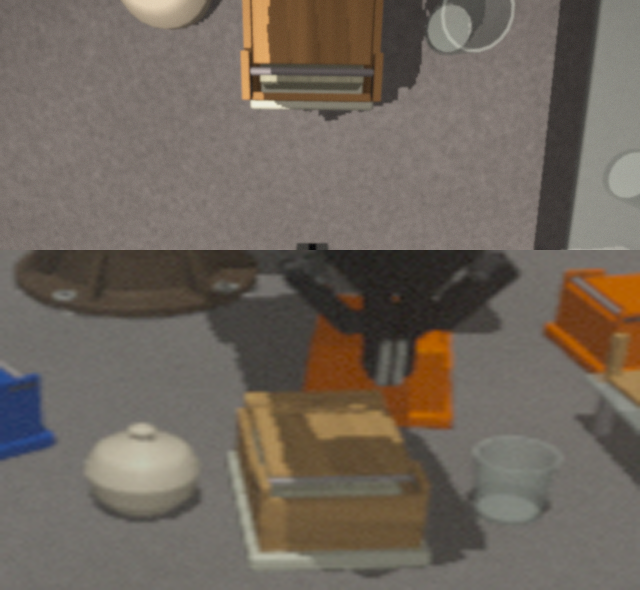

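The flap lies flat and stays down, with its pin at wrist row ~71 and the foot's back edge at row ~103. Next is a quick numeric check of the tuck.

```bash
python3 - <<'E'
import cv2,numpy as np
from rig import viewer
c=viewer.calibration("wrist");p=np.array([.5348,.0697]);w=3.0767;e=np.array([np.cos(w),np.sin(w)]);f=np.array([-e[1],e[0]])
for n,x,y,z in(("foot",-.084,0,.016),("tuck0",-.068,0,.079),("tuck10",-.058,0,.079),("tuck14",-.054,0,.079),("footL",-.084,.061,.016),("cheek",-.0,.052,.07)):
    print(n,cv2.projectPoints(np.array([[*(p+x*e+y*f),z]]),c["rvec"],c["tvec"],c["intrinsics"],c["distortion"])[0].round(1).ravel())
im=cv2.imread("pics/d1.png")[:110,312].astype(int).sum(1);print(list(enumerate(im))[60:])
E
```

```text
foot [312.3 108.2]
tuck0 [312.5  88.4]
tuck10 [312.5  75.4]
tuck14 [312.5  70.1]
footL [250.9 108.2]
cheek [246.2  -1.8]
[(60, np.int64(212)), (61, np.int64(213)), (62, np.int64(209)), (63, np.int64(200)), (64, np.int64(197)), (65, np.int64(199)), (66, np.int64(204)), (67, np.int64(211)), (68, np.int64(234)), (69, np.int64(241)), (70, np.int64(266)), (71, np.int64(267)), (72, np.int64(244)), (73, np.int64(228)), (74, np.int64(235)), (75, np.int64(240)), (76, np.int64(277)), (77, np.int64(313)), (78, np.int64(318)), (79, np.int64(326)), (80, np.int64(320)), (81, np.int64(300)), (82, np.int64(247)), (83, np.int64(216)), (84, np.int64(209)), (85, np.int64(212)), (86, np.int64(207)), (87, np.int64(208)), (88, np.int64(200)), (89, np.int64(257)), (90, np.int64(319)), (91, np.int64(349)), (92, np.int64(328)), (93, np.int64(278)), (94, np.int64(252)), (95, np.int64(234)), (96, np.int64(237)), (97, np.int64(232)), (98, np.int64(238)), (99, np.int64(227)), (100, np.int64(248)), (101, np.int64(290)), (102, np.int64(344)), (103, np.int64(365)), (104, np.int64(367)), (105, np.int64(373)), (106, np.int64(360)), (107, np.int64(344)), (108, np.int64(304)), (109, np.int64(287))]
```

The pin is at row 70.5 against a predicted 70.1 for 14 mm of tuck, and the foot edge matches the fit (107–108), so the box hasn't shifted.

```bash
python3 -c "
from rig import ctrl
print(ctrl.job_done())"
```

```text
the job is handed in; nothing more can be done
None
```

The tea box is closed and the job is handed in: the flap lies flat and stays down, slid fully home (about 14 mm) under the lip, the box did not visibly move, and the hand is clear.

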